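# Fit a battery pack into a rugged tablet

## Robot

A 6-joint arm with a two-finger parallel gripper is mounted at the origin on the work surface. World frame = base frame: x ahead of the robot, y to its left, z up, the work surface at z = 0. Lengths are in m, angles in degrees, forces in N, time in s.
With the tool pointing down it reaches from about 0.325 to 0.9 m from the base axis. Payload 6.1 kg.
Tool frame: the origin (TCP) lies at the very end of the fingers, on their centre line; the grasp point (between the pads) lies 19 mm behind it; z points along the fingers, y is the line along which they close (so a half turn about z gives the same grasp; the last joint's range is limited). The gripper opens to 85 mm and grips with 20 to 120 N. Pads are 22 mm wide; open, the fingers measure 114 mm over their backs; the gripper's body (76 mm by 85 mm) begins 54 mm behind the grasp point. The pads swing forward as they close: fully open they stand 13 mm farther back than shut.
Start: joints at [-71.454, 12.628, 87.462, -0, 79.91, -7.225], TCP at [0.272, -0.563, 0.231] pointing down, gripper open.
Joint ranges: [-170.65, 170.65], [-52.31, 119.04], [5.05, 147.46], [-71.25, 251.25], [11.57, 151.72], [-153.62, 153.62]. Speed limits (degrees/s): [147.25, 147.25, 172.46, 180, 180, 180].

## Interface

Orientations are given as a 3x3 rotation matrix whose columns are the frame's x, y, z axes.
In Python, from station import robot gives the robot as it stands. Calls block until the motion is done:
- robot.movep(position, orientation): joint-space move of the TCP to a pose.
- robot.move_straight(position, rate=0.15, attitude=None): straight line of the TCP; attitude=None keeps the orientation; rate is the mean speed in m/s.
- robot.move_joints(angles): joint-space move.
- robot.gripper_to(opening, squeeze=None): finger opening in m; squeeze is the grip in N (None keeps the last); returns when the fingers have stopped.
- robot.wait(seconds).
- robot.ik(position, orientation): joint angles nearest the present ones, or None.
- robot.read_state(): the state.
- robot.get_image(name): name is "side" or "top"; returns a dict with "img" (480x640x3 uint8, red, green, blue), "depth" (480x640 float32, m along the optical axis (not along the pixel's ray), 0 where there is no reading), "vfov" (degrees; the focal length in pixels is half the picture's height over the tangent of half this angle, whatever the lens; pixels are square), "cx", "cy" (the principal point, pixels), "extrinsics" (4x4, takes a point from camera to world coordinates). Camera axes: x right, y down, z forward; pixel columns grow to the right and rows downward; lengths in m; the calibration is good to about 2 mm. A picture is of the moment at which its call begins.
A pose or a line that the arm cannot do raises robot.IKError and nothing moves.
- robot.hand_in(): hands the job in; it is judged then, once.
The state is a dict: "t": time; "joint_positions": joint angles; "joint_vel": joint speeds; "tau": joint torques, N m; "tcp_pos": TCP position; "tool_rot": TCP orientation; "wrist_force": force on the tool from outside, world axes, zero at the start; "moment": the same for the moment, N m; "finger_gap": finger opening in m; "grasp_force": force on a finger pad.
Only numpy, scipy, OpenCV 4.12 (cv2) and the standard library are available. Lean on these libraries where they do the work, as an engineer would, in place of code of your own. Each camera call takes 0.05 s, during which the arm holds its last target. There are 200 camera calls.

## Task

With the scraper block, push the three loose metal bits off the back of the tablet into the catch tray at its end, never touching them with the gripper or a pack, and stand the scraper upright on the bench mat again. Then put the battery pack that fits into the tablet's bay and press it down until it is flush, and after that slide the lock fully shut over it. Leave the other pack, the bottle, the tin and the screwdriver where they are.

Things in the scene. Friction and masses are not known exactly. Their poses are not given: they have to be found in the camera images.
- tablet: Rugged tablet, dark grey, fixed face down on the 2 mm thick teal mat; 130 (x) x 230 (y) x 28 (z). Origin: centre of its underside, z up, y along its length. Its flat back is the top, at z = 28. Along y: lock from -111 to -64 (when open), battery bay from -58 to 23, bare back with the loose bits from 23 to 115, then the catch tray to 170. All its own frame, in mm.
- bay (a point): Centre of the battery bay's mouth, level with the tablet's back; axes as the tablet's. The bay is 50 (x) x 81 (y) and 16.5 deep. A slanted brass leaf spring in its +y end wall pushes the pack towards -y, so the last few millimetres take about 6 to 15 N of pressing; once pressed down the pack stays.
- tray (a point): Centre of the floor of the open aluminium catch tray fixed to the tablet's +y end; axes as the tablet's. Inside 118 (x) x 51 (y); its floor lies 24 below the tablet's back, its walls rise 16 from the floor and it has no wall at the tablet's side.
- lock (a joint): Travel of the steel sliding lock (m) along the tablet's +y: 0 = open, 0.022 = fully shut, its plate then covering 15 mm of the bay's -y end. It stays where it is left (friction 1.5 N). The plate is 30 wide and runs 2 above the back, over a flush pack; a proud pack blocks it.
- lock_knob (a point): Middle of the top of the lock's knob, a steel ridge 28 (tablet x) x 12 (tablet y) x 18 high, its top 23 above the tablet's back; it moves with the lock.
- pack: The battery pack that fits: grey block 46 (x) x 76 (y) x 16 (z), 0.09 kg, lying on the mat. Either way round fits. Origin: centre of its underside.
- scraper: White plastic scraper block, standing on the mat: foot 80 (x) x 26 (y) x 14 (z), on it a handle 44 (x) x 22 (y) up to z = 52. 0.12 kg. Origin: centre of its underside.
- chip0: Loose steel bit 16 x 10 x 5 lying on the tablet's back. Origin: centre of its underside.
- chip1: Loose steel bit 13 x 13 x 6 lying on the tablet's back. Origin: centre of its underside.
- chip2: Loose steel bit 19 x 9 x 5 lying on the tablet's back. Origin: centre of its underside.
- odd_pack: Bystander: a wider, thinner battery pack of another device, 64 (x) x 92 (y) x 10 (z), on the mat; it does not fit. Origin: centre of its underside.
- bottle: Bystander: clear bottle with a white cap, 34 across, 85 tall. Origin: centre of its underside.
- tin: Bystander: closed aluminium tin, 60 across, 45 tall. Origin: centre of its underside.
- screwdriver: Bystander: screwdriver 150 long, lying along its x. Origin: centre of its underside.
Not all that is in view belongs to the job. What is shaped like the pack but blue or green is not meant.

How it is judged:
By the outcome, as a careful person would: the job done as asked, in the order asked, and still so for the second after the job is handed in, with the robot touching nothing.
It also fails if it takes over 72 s, if anything falls off the work surface, if the arm or the gripper's body presses on something with over 40 N, if the wrist force passes 120 N, or if a joint passes its speed limit or range.

## Working session

There is one attempt and no reset: what is moved stays moved. The work goes in short steps, each a Python script; the robot and the scene stay as the last script left them, time stands still between calls to the robot, and variables do not carry over. Pictures are saved under pics/ and viewed, at most 10 in all, crops included, and the job is handed in when it is done.

```bash
ls; mkdir -p pics
python3 - <<'E'
from station import robot
import cv2,numpy as np
for n in ("top","side"):
    r=robot.get_image(n); cv2.imwrite(f"pics/{n}0.png",r["img"][:,:,::-1]); np.savez(f"{n}0.npz",**r)
    print(n,r["vfov"],r["cx"],r["cy"],np.round(r["extrinsics"],3).tolist(),(r["depth"]==0).mean())
print(robot.read_state()["t"])
E
```

```text
pics
top 49.13853025185248 318.890061182875 234.3513825254107 [[0.021, -0.995, 0.101, 0.385], [-1.0, -0.022, -0.012, -0.093], [0.014, -0.101, -0.995, 1.235], [0.0, 0.0, 0.0, 1.0]] 0.0041796875
side 56.421633012035834 319.0086911311554 238.92453688313125 [[-0.856, -0.299, 0.422, 0.056], [-0.517, 0.521, -0.68, 0.652], [-0.017, -0.8, -0.6, 0.724], [0.0, 0.0, 0.0, 1.0]] 0.004104817708333333
0.1
```

View pics/top0.png

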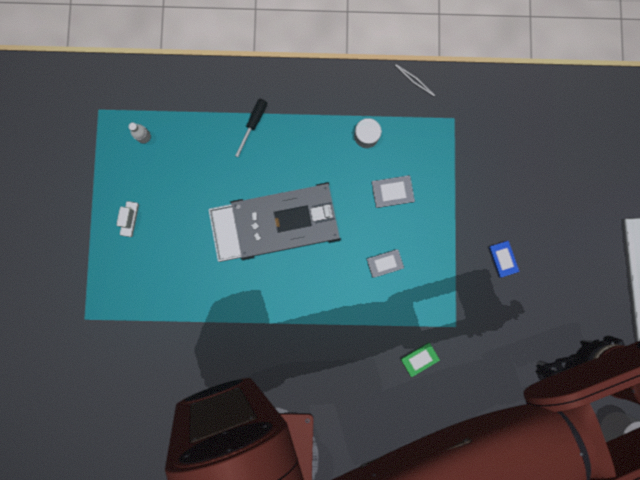

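View pics/side0.png

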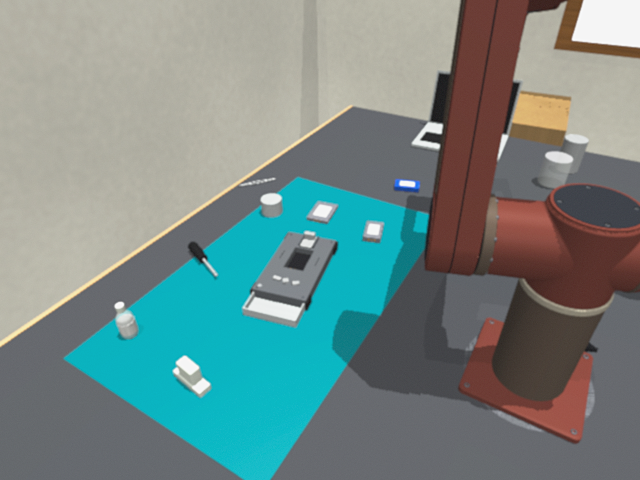

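Top view: the tablet is at about (285,220), its tray at (226,232), chips at (254,216), (255,226) and (257,237), and the scraper at (128,218). The two grey packs are at (393,191), the larger, and (385,263), the smaller. The blue one at (504,259) and the green one at (421,360) are decoys. The smaller grey one should be the pack, which I'll confirm in an enlarged crop.

```bash
cat > cam.py <<'E'
import numpy as np,cv2
def load(n): return dict(np.load(n))
def K(r):
    f=240/np.tan(np.radians(float(r["vfov"]))/2); return f,float(r["cx"]),float(r["cy"])
def cloud(r):
    f,cx,cy=K(r); v,u=np.mgrid[:480,:640]; d=r["depth"]
    p=np.stack([(u-cx)/f*d,(v-cy)/f*d,d],-1); E=r["extrinsics"]
    return p@E[:3,:3].T+E[:3,3]
def pix(r,P):
    f,cx,cy=K(r); E=r["extrinsics"]; q=(np.atleast_2d(P)-E[:3,3])@E[:3,:3]
    return q[:,:2]/q[:,2:]*f+[cx,cy]
def atz(r,uv,z):
    f,cx,cy=K(r); E=r["extrinsics"]; uv=np.atleast_2d(uv).astype(float)
    d=np.c_[(uv-[cx,cy])/f,np.ones(len(uv))]@E[:3,:3].T
    return E[:3,3]+d*((z-E[2,3])/d[:,2])[:,None]
def crop(r,x0,y0,x1,y1,s,out):
    cv2.imwrite(out,cv2.resize(np.ascontiguousarray(r["img"][y0:y1,x0:x1,::-1]),None,fx=s,fy=s,interpolation=cv2.INTER_CUBIC))
E
python3 - <<'E'
from cam import *
t=load("top0.npz"); s=load("side0.npz")
crop(t,200,170,420,290,3.6,"pics/topc.png")
crop(s,170,190,400,400,2.8,"pics/sidec.png")
P=cloud(t); H=P[...,2]
for nm,(u,v) in dict(mat=(170,280),tab=(262,205),pack=(385,263),odd=(393,191),tray=(226,232),bayfl=(290,219),scr=(124,218),foot=(133,218),tin=(368,131)).items():
    print(nm,np.round(np.median(P[v-1:v+2,u-1:u+2].reshape(-1,3),0),4))
# rects by height mask
for nm,(x0,y0,x1,y1),lo,hi in [("pack",(360,240,410,285),.009,.03),("odd",(365,165,420,215),.006,.03),("scr",(110,190,145,245),.008,.08),("handle",(110,190,145,245),.035,.08),("tab",(225,175,350,265),.022,.036)]:
    m=np.zeros(H.shape,bool); m[y0:y1,x0:x1]=((H>lo)&(H<hi))[y0:y1,x0:x1]
    q=P[m]; 
    (c,sz,a)=cv2.minAreaRect((q[:,:2]*1000).astype(np.float32)); print(nm,m.sum(),np.round(c,1),np.round(sz,1),round(a,1),"z",np.round(np.median(q[:,2]),4))
E
```

```text
mat [0.3956 0.236  0.0029]
tab [0.5732 0.0248 0.0275]
pack [ 0.4452 -0.2633  0.0177]
odd [ 0.616  -0.2822  0.0118]
tray [0.5103 0.1096 0.0067]
bayfl [ 0.5438 -0.0401  0.0154]
scr [0.5325 0.3328 0.0536]
foot [0.5379 0.3259 0.0144]
tin [ 0.7501 -0.2173  0.0461]
pack 654 [ 452.2 -277.3] [ 50.7 109. ] 18.8 z 0.0183
odd 1148 [ 621.  -280.1] [118.4 129. ] 1.5 z 0.0118
scr 520 [536.2 340.1] [ 67.5 120.1] 89.3 z 0.027
handle 239 [535.5 336.5] [23.7 43.6] 82.0 z 0.0525
tab 4723 [535.6 -12.6] [139.9 266.7] 12.5 z 0.0301
```

View pics/topc.png

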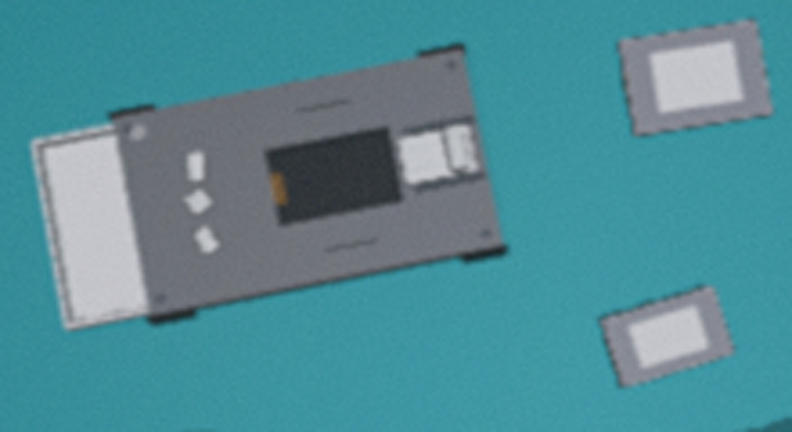

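View pics/sidec.png

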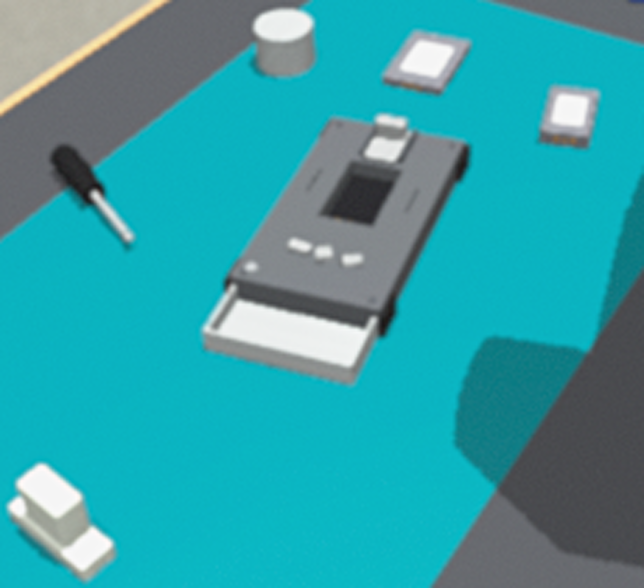

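The crop confirms it: the pack at crop (667,336) has the 76x46 proportions and is the one that fits, while (696,77) is the larger odd pack. The tablet's bay corners in the crop are (265,150), (388,128), (402,203) and (280,226), the knob is at (460,147), and the chips are at (195,165), (198,202) and (206,240). Next I'll fit the poses from both views.

```bash
cat > fit.py <<'E'
from cam import *
from scipy.optimize import least_squares,minimize
t=load("top0.npz"); s=load("side0.npz")
def T(o,x0,y0,k): return (np.array(o,float)+.5)/k-.5+[x0,y0]
tp=lambda o:T(o,200,170,3.6)
sp=lambda o:T(o,170,190,2.8)
obj=np.array([[25,23,28],[25,-58,28],[-25,-58,28],[-25,23,28],[65,115,28],[65,-115,28],[-65,-115,28],[-65,115,28]])/1000
tu=tp([(265,150),(388,128),(402,203),(280,226),(115,127),(463,50),(500,248),(150,317)])
su=sp([(322,213),(352,163),(402,178),(375,225),(231,280),(333,119),(468,147),(382,305)])
def W(p,o):
    c,n=np.cos(p[3]),np.sin(p[3]); return o@np.array([[c,n,0],[-n,c,0],[0,0,1]])+p[:3]
def fit(views,free_z):
    def f(q):
        p=[q[0],q[1],q[3] if free_z else .002,q[2]]
        return np.concatenate([(pix(r,W(p,obj))-u).ravel() for r,u in views])
    r=least_squares(f,[.54,-.02,.18,.002][:4 if free_z else 3],loss="soft_l1"); return r.x,f(r.x)
for nm,v,z in (("top",[(t,tu)],0),("side",[(s,su)],0),("both",[(t,tu),(s,su)],1)):
    x,e=fit(v,z); print(nm,np.round(x,4),np.degrees(x[2]).round(2)); print(np.round(e.reshape(-1,2),1).tolist())
# boxes via mask IoU, antialiased by x8 upsample
def mask(r,box):
    x0,y0,x1,y1=box; im=cv2.resize(np.ascontiguousarray(r["img"][y0:y1,x0:x1]),None,fx=8,fy=8,interpolation=cv2.INTER_CUBIC)
    S=cv2.cvtColor(im,cv2.COLOR_RGB2HSV)[...,1]; return (S<110).astype(np.uint8)
def sil(r,box,p,boxes):
    x0,y0,x1,y1=box; m=np.zeros(((y1-y0)*8,(x1-x0)*8),np.uint8)
    for (a,b,z0,z1) in boxes:
        o=np.array([[i*a/2,j*b/2,k] for i in(-1,1) for j in(-1,1) for k in(z0,z1)])
        u=(pix(r,W(p,o))-[x0,y0]+.5)*8-.5
        cv2.fillConvexPoly(m,cv2.convexHull(np.round(u*16).astype(np.int32)),1,shift=4)
    return m
def boxfit(nm,boxes,init,bt,bs):
    mt,ms=mask(t,bt),mask(s,bs); out=[]
    for which in ("top","side","both"):
        def c(q,ret=0):
            p=[q[0],q[1],q[3] if which=="both" else .002,q[2]]; v=0
            for w,r,b,m in(("top",t,bt,mt),("side",s,bs,ms)):
                if which in(w,"both"): v+=(sil(r,b,p,boxes)!=m).sum()/m.sum()
            return v
        i0=np.array(init+[.002]); sm=np.vstack([i0]+[i0+d for d in np.diag([.01,.01,.15,.004])])
        if which!="both": i0=i0[:3]; sm=sm[:4,:3]
        b=minimize(c,i0,method="Nelder-Mead",options=dict(initial_simplex=sm,xatol=1e-5,fatol=1e-5,maxiter=400))
        print(nm,which,np.round(b.x,4),np.degrees(b.x[2]).round(1),"err",round(b.fun,3))
if __name__=="__main__":
    boxfit("pack",[(.046,.076,0,.016)],[.445,-.263,.26],(362,243,410,284),(355,215,392,248))
    boxfit("odd",[(.064,.092,0,.010)],[.616,-.282,.1],(365,168,420,213),(300,195,345,228))
    boxfit("scr",[(.08,.026,0,.014),(.044,.022,.014,.052)],[.535,.336,-.1],(105,190,150,245),(165,345,220,402))
    print("chips top",np.round(atz(t,tp([(195,165),(198,202),(206,240)]),.0355),4).tolist())
    print("chips side",np.round(atz(s,sp([(300,243),(323,251),(352,258)]),.0355),4).tolist())
    print("knob top",np.round(atz(t,tp([(456,124),(480,170),(443,130),(452,168),(461,147)]),.053),4).tolist())
    print("knob side",np.round(atz(s,sp([(376,119),(410,122),(392,121)]),.053),4).tolist())
E
python3 fit.py
```

```text
top [ 0.538  -0.0293  0.2201] 12.61
[[-0.1, 0.6], [0.1, -0.1], [0.4, 0.1], [-0.1, 0.5], [-0.7, -2.1], [-0.1, 0.2], [0.8, -0.4], [-0.1, 0.1]]
side [ 0.5407 -0.0242  0.2268] 12.99
[[-1.0, 1.5], [0.2, -0.6], [1.1, -2.4], [-0.2, 1.2], [-0.1, -0.5], [0.4, -0.3], [-0.7, -1.7], [0.3, 2.7]]
both [ 0.5405 -0.0284  0.2171 -0.0022] 12.44
[[-0.3, -0.3], [-0.3, -0.8], [0.0, -0.7], [-0.4, -0.4], [-0.8, -3.0], [-0.5, -0.4], [0.3, -1.1], [-0.4, -1.0], [0.2, 1.8], [1.5, -0.2], [2.2, -1.8], [0.8, 1.6], [1.0, -0.5], [1.9, 0.2], [0.5, -1.0], [0.9, 3.0]]
pack top [ 0.4457 -0.2643  0.3066] 17.6 err 0.038
pack side [ 0.4507 -0.262   0.3073] 17.6 err 0.041
pack both [ 0.4478 -0.2634  0.3021  0.0017] 17.3 err 0.264
odd top [ 0.6169 -0.2819  0.1801] 10.3 err 0.013
odd side [ 0.6221 -0.2787  0.1874] 10.7 err 0.041
odd both [ 0.619  -0.2812  0.1813  0.0017] 10.4 err 0.203
scr top [ 0.5366  0.3373 -0.1438] -8.2 err 0.038
scr side [ 0.5411  0.3397 -0.1373] -7.9 err 0.031
scr both [ 0.5384  0.3386 -0.1406 -0.0021] -8.1 err 0.198
chips top [[0.5472, 0.0424, 0.0355], [0.5235, 0.0397, 0.0355], [0.4992, 0.0338, 0.0355]]
chips side [[0.5509, 0.0441, 0.0355], [0.5288, 0.0427, 0.0355], [0.5035, 0.0378, 0.0355]]
knob top [[0.5747, -0.1235, 0.053], [0.5457, -0.1392, 0.053], [0.5707, -0.1154, 0.053], [0.5466, -0.1215, 0.053], [0.5601, -0.127, 0.053]]
knob side [[0.5769, -0.1141, 0.053], [0.5476, -0.1256, 0.053], [0.5626, -0.1187, 0.053]]
```

```bash
cat > arm.py <<'E'
from station import robot
import numpy as np,cv2
from cam import *
def R(deg):
    a=np.radians(deg); c,s=np.cos(a),np.sin(a)
    return np.array([[-s,c,0],[c,s,0],[0,0,-1.]])   # tool y along yaw-a x axis
def st(tag=""):
    s=robot.read_state(); print(tag,"t",round(s["t"],2),"tcp",np.round(s["tcp_pos"],4),"F",np.round(s["wrist_force"],1),"gap",round(s["finger_gap"],4),"g",np.round(s["grasp_force"],1),"q6",round(s["joint_positions"][5])); return s
def snap(n,k):
    r=robot.get_image(n); np.savez(f"{n}{k}.npz",**r); return r
E
python3 - <<'E'
from fit import *
x0,y0,x1,y1=262,195,318,240
im=cv2.resize(np.ascontiguousarray(t["img"][y0:y1,x0:x1]),None,fx=8,fy=8,interpolation=cv2.INTER_CUBIC)
m=((im.max(2)<78)|((im[...,0].astype(int)-im[...,2])>30)).astype(np.uint8)
n,l,stt,c=cv2.connectedComponentsWithStats(m); i=l[int((219-y0)*8),int((292-x0)*8)]
p=np.argwhere(l==i)[:,::-1].astype(np.float64)
P=atz(t,(p+.5)/8-.5+[x0,y0],.030)[:,:2]*1000
print("bay top",cv2.minAreaRect(P.astype(np.float32)),P.mean(0)); th=.2188
print("expected centre from tablet fit", 538-np.sin(th)*-17.5, -29.3+np.cos(th)*-17.5)
from arm import *
o=R(-8); robot.gripper_to(.07,40)
robot.movep([.5389,.3385,.13],o); robot.move_straight([.5389,.3385,.021],rate=.15); st("down")
robot.gripper_to(.0,40); st("grip"); robot.move_straight([.5389,.3385,.10],rate=.2); st("lift")
snap("side",1); snap("top",1)
crop(load("side1.npz"),90,250,330,430,3.3,"pics/s1.png")
E
```

```text
top [ 0.538  -0.0293  0.2201] 12.61
[[-0.1, 0.6], [0.1, -0.1], [0.4, 0.1], [-0.1, 0.5], [-0.7, -2.1], [-0.1, 0.2], [0.8, -0.4], [-0.1, 0.1]]
side [ 0.5407 -0.0242  0.2268] 12.99
[[-1.0, 1.5], [0.2, -0.6], [1.1, -2.4], [-0.2, 1.2], [-0.1, -0.5], [0.4, -0.3], [-0.7, -1.7], [0.3, 2.7]]
both [ 0.5405 -0.0284  0.2171 -0.0022] 12.44
[[-0.3, -0.3], [-0.3, -0.8], [0.0, -0.7], [-0.4, -0.4], [-0.8, -3.0], [-0.5, -0.4], [0.3, -1.1], [-0.4, -1.0], [0.2, 1.8], [1.5, -0.2], [2.2, -1.8], [0.8, 1.6], [1.0, -0.5], [1.9, 0.2], [0.5, -1.0], [0.9, 3.0]]
bay top ((543.286376953125, -46.114288330078125), (48.91101837158203, 79.54701232910156), 12.715274810791016) [543.64294124 -47.39186555]
expected centre from tablet fit 541.7985218127048 -46.38277588796403
down t 4.58 tcp [0.5398 0.3389 0.0221] F [-0.3 -0.4  1.1] gap 0.0703 g 0.0 q6 33
grip t 4.93 tcp [0.5401 0.3391 0.0227] F [-0.1 -0.   6.3] gap 0.0436 g 42.1 q6 33
lift t 5.47 tcp [0.5384 0.3383 0.0993] F [-0.2  0.2 -1.8] gap 0.0431 g 41.5 q6 33
```

View pics/s1.png

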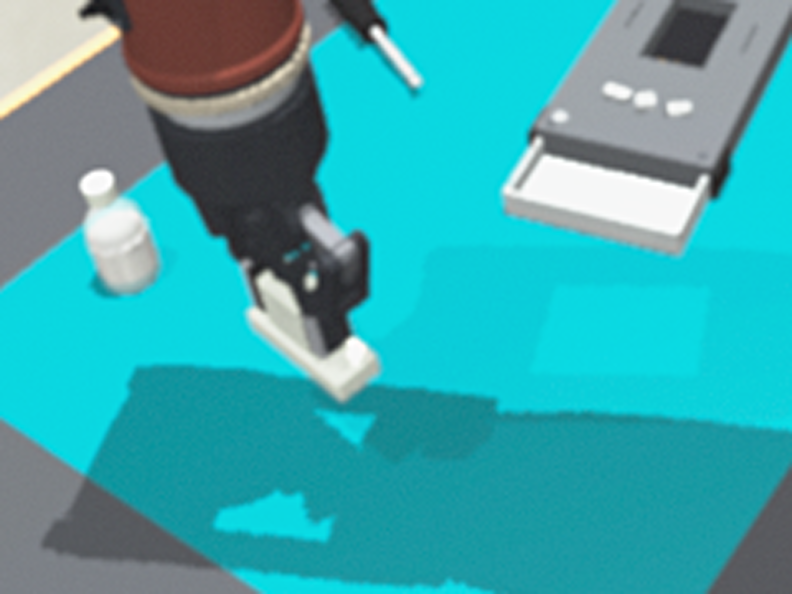

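Crop s1 shows the scraper held upright, with its lower front corners at about (343,400) and (250,324). The tray is empty and the chips have not moved. I'll use these corners to check camera against robot, then scrape.

Run:
```python
from arm import *
s=load("side1.npz"); 
u=(np.array([(343,400),(250,324)])+.5)/3.3-.5+[90,250]
p=atz(s,u,.0786); print("corners",p.round(4).tolist(),"len",np.linalg.norm(p[0]-p[1]).round(4))
a=np.radians(-8); ex=np.array([np.cos(a),np.sin(a)]); ey=np.array([-np.sin(a),np.cos(a)])
print("centre by side",(p[:,:2].mean(0)-.013*ey).round(4))
TX,TY,YAW=.5404,-.0280,12.6
def tab(x,y,z):
    b=np.radians(YAW); c,n=np.cos(b),np.sin(b); return [TX+c*x-n*y,TY+n*x+c*y,z]
o=R(YAW)
robot.movep(tab(0,.034,.10),o); robot.move_straight(tab(0,.034,.0518),rate=.12); robot.wait(.2); st("lowered")
snap("side",2); snap("top",2)
s=load("side2.npz"); crop(s,170,190,370,340,4,"pics/s2.png")
```

```text
corners [[0.5022, 0.3558, 0.0786], [0.5828, 0.3447, 0.0786]] len 0.0814
centre by side [0.5407 0.3374]
lowered t 7.58 tcp [0.5331 0.0054 0.0519] F [-0.1 -0.1 -1. ] gap 0.0436 g 42.3 q6 -21
```

View pics/s2.png

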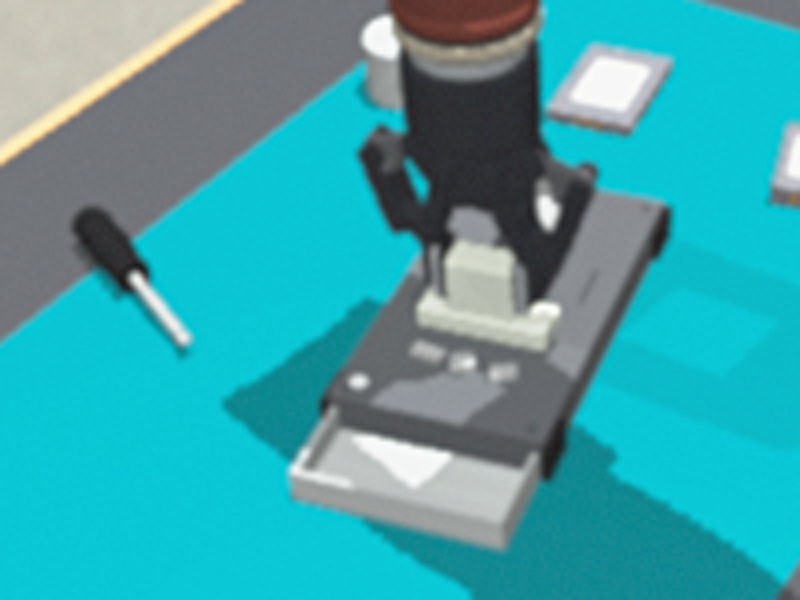

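The scraper is down behind the chips and aligned with the tablet. The margin is tighter on the +x side (about 5 px against 19 px), so I'll shift it 4 mm and push.

```bash
cat >> arm.py <<'E'
TX,TY,YAW=.5404,-.0280,12.6
def tab(x,y,z):
    b=np.radians(YAW); c,n=np.cos(b),np.sin(b); return [TX+c*x-n*y,TY+n*x+c*y,z]
E
python3 - <<'E'
from arm import *
robot.move_straight(tab(.004,.035,.0514),rate=.05); st()
robot.move_straight(tab(.004,.118,.0514),rate=.06); robot.wait(.3); st("pushed")
robot.move_straight(tab(.004,.118,.11),rate=.2)
H=[.5389,.3385]
robot.movep([*H,.10],R(-8))
s=snap("side",3); snap("top",3); crop(s,170,190,370,340,4,"pics/s3.png"); st()
E
```

```text
t 7.93 tcp [0.537  0.0071 0.0515] F [ 0.  -0.5 -1.3] gap 0.043 g 42.3 q6 -20
pushed t 9.77 tcp [0.5186 0.0879 0.0514] F [ 0.7  0.3 -0.8] gap 0.0437 g 42.3 q6 -12
 t 11.3 tcp [0.5391 0.3369 0.0995] F [-0.2 -0.3 -0.6] gap 0.0434 g 42.3 q6 33
```

View pics/s3.png

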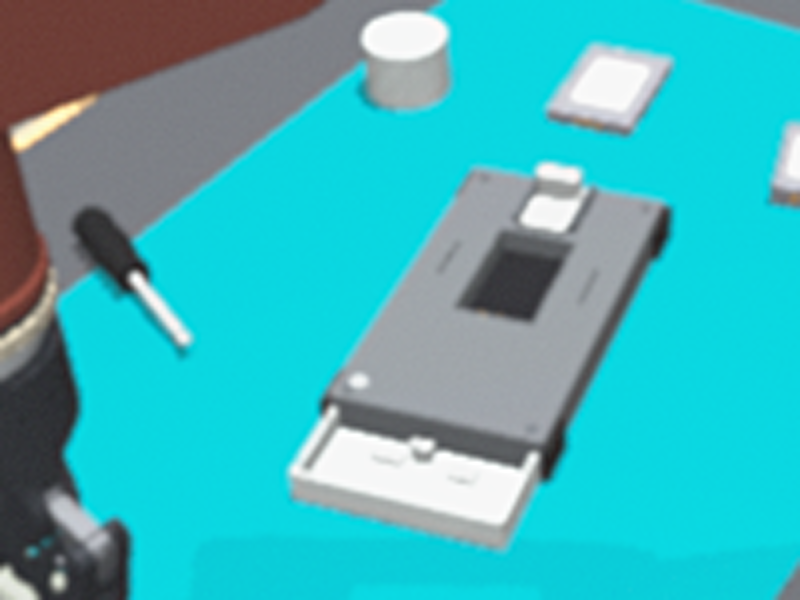

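All three bits are in the tray, at crop (388,458), (423,447, standing on edge) and (460,476). I'll put the scraper down and fetch the pack.

Run:
```python
from arm import *
H=[.5389,.3385]
robot.move_straight([*H,.026],rate=.15)
z=.026
while z>.0195:
    z-=.0006; robot.move_straight([*H,z],rate=.02); s=robot.read_state()
    if s["wrist_force"][2]>2.5: break
robot.wait(.1); st("placed"); 
robot.gripper_to(.07); robot.move_straight([*H,.12],rate=.2)
Pk=[.4482,-.2632]; o=R(17.5)
robot.movep([*Pk,.10],o); s=snap("side",4)
robot.move_straight([*Pk,.009],rate=.15); robot.wait(.2); st("at pack")
robot.gripper_to(0,50); st("grip"); robot.move_straight([*Pk,.10],rate=.2); robot.wait(.1); st("lift")
snap("side",5); snap("top",5)
a=cv2.resize(load("side4.npz")["img"][335:410,150:240,::-1].copy(),(400,333),interpolation=cv2.INTER_CUBIC)
b=cv2.resize(load("side5.npz")["img"][150:260,300:420,::-1].copy(),(400,367),interpolation=cv2.INTER_CUBIC)
cv2.imwrite("pics/s5.png",np.hstack([a,b[:333]]))
```

```text
placed t 14.04 tcp [0.539  0.3386 0.0221] F [-2.2 -1.2  6.7] gap 0.0437 g 43.2 q6 33
at pack t 18.25 tcp [ 0.4491 -0.2639  0.0103] F [ 0.1 -0.3 -0.4] gap 0.0698 g 0.0 q6 -57
grip t 18.6 tcp [ 0.4488 -0.2636  0.0099] F [-1.5  1.2  5.6] gap 0.0442 g 51.2 q6 -57
lift t 19.31 tcp [ 0.4469 -0.2622  0.0979] F [-0.1  0.3 -0.7] gap 0.0442 g 51.1 q6 -57
```

View pics/s5.png

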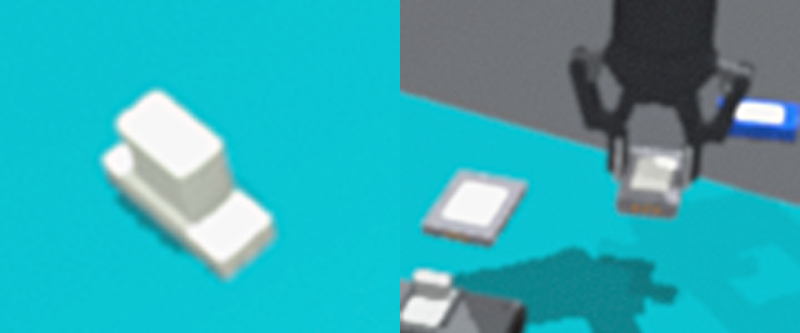

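The scraper stands upright on the mat again, and the pack is held level by its upper part. Next is a force-guided insertion into the bay.

```bash
cat >> arm.py <<'E'
BAY=np.array([.5449,-.0450])
def bay(dx,dy,z):
    b=np.radians(YAW); c,n=np.cos(b),np.sin(b); return np.array([BAY[0]+c*dx-n*dy,BAY[1]+n*dx+c*dy,z])
def goto(p,rate=.1):
    p=np.array(p,float); robot.move_straight(p,rate=rate); robot.wait(.1)
    e=p-robot.read_state()["tcp_pos"]; robot.move_straight(p+e,rate=.03); return e
E
python3 - <<'E'
from arm import *
b=bay(0,-.0005,.09); robot.movep(b,R(YAW)); 
e=goto(bay(0,-.0005,.042)); s=st("hover"); f0=np.array(s["wrist_force"]); print("e",e)
snap("side",6); snap("top",6)
ok=False
for dx,dy in [(0,0),(.0015,0),(-.0015,0),(0,.0015),(0,-.0015),(.0015,.0015),(-.0015,-.0015),(.0015,-.0015),(-.0015,.0015)]:
    p=bay(dx,-.0005+dy,.040)+[e[0],e[1],e[2]]; robot.move_straight(p,rate=.03)
    for z in np.arange(.0390,.0320,-.0008):
        p[2]=z+e[2]; robot.move_straight(p,rate=.03); robot.wait(.03); s=robot.read_state(); F=s["wrist_force"]-f0
        if F[2]>4: break
    print(dx,dy,"z",round(s["tcp_pos"][2],4),"F",F.round(1),"t",round(s["t"],2))
    if s["tcp_pos"][2]<.0345: ok=True;break
    if s["t"]>32: break
print(ok); st()
E
```

```text
hover t 21.33 tcp [ 0.5445 -0.0451  0.0416] F [ 0.5  0.4 -1.9] gap 0.0442 g 51.1 q6 -26
e [-0.00075354  0.00035008 -0.00083685]
0 0 z 0.0321 F [ 2.9 -0.8  2.6] t 24.23
True
 t 24.23 tcp [ 0.5447 -0.0452  0.0321] F [ 3.4 -0.3  0.7] gap 0.0442 g 51.3 q6 -26
```

Run:
```python
from arm import *
robot.gripper_to(.07); robot.move_straight(bay(0,-.0005,.075),rate=.2); robot.gripper_to(0,30)
e=goto(bay(0,.006,.052)); s=st("above"); f0=np.array(s["wrist_force"])
p=bay(0,.006,.05); p[:2]+=e[:2]
for z in np.arange(.048,.0275,-.0008):
    p[2]=z+e[2]; robot.move_straight(p,rate=.04); s=robot.read_state(); F=s["wrist_force"]-f0
    if F[2]>1.5: print(round(s["tcp_pos"][2],4),F.round(1))
    if F[2]>32: break
robot.wait(.2); st("pressed"); robot.move_straight(bay(0,.006,.075),rate=.2); st()
t=snap("top",7); s=snap("side",7); P=cloud(s)
print("depth z around pack",[round(float(np.nanmedian(P[v-2:v+3,u-2:u+3,2])),4) for u,v in pix(s,np.array([bay(x,y,.03) for x,y in((0,.03),(.015,.03),(-.015,.03),(0,-.03),(.035,.03),(-.035,.03))])).round().astype(int)])
crop(s,260,215,350,280,8,"pics/s7.png")
```

```text
above t 26.38 tcp [ 0.5436 -0.0392  0.0521] F [0.1 0.3 1.1] gap -0.0001 g 0.0 q6 -25
0.032 [-0.8  0.6  2.1]
0.0314 [-1.6  0.1  3.3]
0.0308 [-2.3  0.5  5.1]
0.0301 [-2.2  1.1  6.1]
0.0295 [-3.2  2.4  8. ]
0.0295 [-7.4  2.9 14.3]
pressed t 33.08 tcp [ 0.5438 -0.0388  0.0295] F [-6.3  2.5 15.3] gap 0.0002 g 7.7 q6 -25
 t 33.47 tcp [ 0.5445 -0.0394  0.0759] F [-0.3  0.2 -1.1] gap -0.0002 g 0.0 q6 -25
depth z around pack [0.029, 0.0286, 0.0289, 0.029, 0.0304, 0.0293]
```

View pics/s7.png

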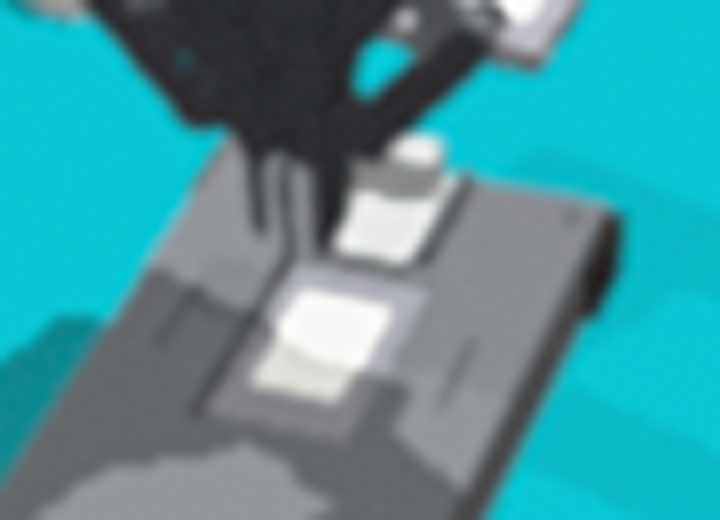

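The pack bottomed out at z = 0.0295 (depth about 0.029 at both ends, back at 0.030), and the crop shows it flush. Now the lock.

Run:
```python
from arm import *
robot.movep(tab(0,-.124,.08),R(YAW)); e=goto(tab(0,-.124,.041)); s=st("behind knob"); f0=np.array(s["wrist_force"])
b=np.radians(YAW); ey=np.array([-np.sin(b),np.cos(b),0]); o=np.array([TX,TY,0]); hit=None
for y in np.arange(-.122,-.085,.001):
    robot.move_straight(np.array(tab(0,y,.041))+e,rate=.04); s=robot.read_state(); f=(s["wrist_force"]-f0)@ey; ya=(np.array(s["tcp_pos"])-o)@ey
    if abs(f)>.8: print(round(ya,4),round(f,1),end="; ")
    if f<-18: break
robot.wait(.2); st("\nshut"); 
robot.move_straight(tab(0,-.125,.041),rate=.1); robot.move_straight(tab(0,-.125,.12),rate=.2)
robot.movep([.35,-.35,.25],R(YAW)); st("away")
t=snap("top",8); s=snap("side",8)
A=cv2.resize(t["img"][185:260,205:345,::-1].copy(),(780,418),interpolation=cv2.INTER_CUBIC)[:,:]
A=cv2.resize(A,(520,279)); B=cv2.resize(s["img"][215:330,235:345,::-1].copy(),(280,293),interpolation=cv2.INTER_CUBIC)
C=cv2.resize(s["img"][160:420,90:410,::-1].copy(),(369,300)); D=cv2.resize(t["img"][90:330,80:470,::-1].copy(),(431,265))
im=np.zeros((600,800,3),np.uint8); im[:279,:520]=A; im[:293,520:]=B; im[300:600,:369]=C; im[300:565,369:]=D
cv2.imwrite("pics/final.png",im)
```

```text
behind knob t 34.98 tcp [ 0.5671 -0.1492  0.0408] F [0.3 0.6 0.5] gap -0.0002 g 0.0 q6 -35
-0.1208 -0.8; -0.1188 -0.9; -0.1179 -0.8; -0.1158 -1.6; -0.1149 -0.9; -0.1129 -1.9; -0.1119 -2.0; -0.1108 -1.5; -0.1098 -1.6; -0.1088 -1.0; -0.1078 -1.2; -0.1068 -1.1; -0.1058 -1.1; -0.1048 -1.8; -0.1038 -1.6; -0.1028 -0.9; -0.1018 -1.3; -0.0998 -2.4; -0.0988 -1.4; -0.0978 -1.1; -0.0968 -0.9; -0.0958 -1.2; -0.0951 -2.8; -0.095 -6.6; -0.0949 -9.4; -0.0949 -12.2; -0.0948 -16.1; -0.0948 -19.6; 
shut t 43.43 tcp [ 0.5606 -0.1206  0.0407] F [  2.6 -19.8  -6.2] gap 0.0001 g 9.5 q6 -32
away t 45.7 tcp [ 0.3504 -0.3492  0.2489] F [-0.5  0.5  0.6] gap 0.0 g 0.0 q6 -67
```

View pics/final.png

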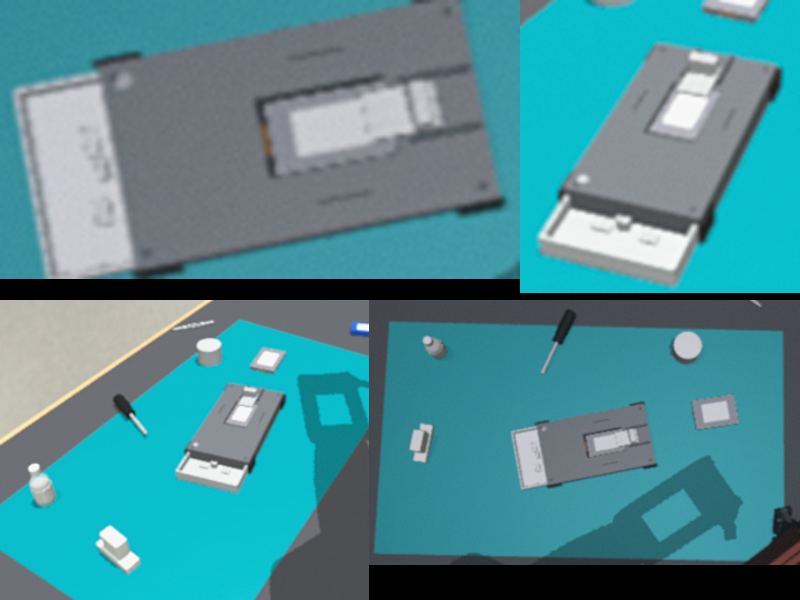

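The lock reached its hard stop where 22 mm of travel predicts. The pack is flush under the plate, the three bits are in the tray, the scraper is standing on the mat and the bystanders have not moved.

```bash
python3 -c "
from station import robot
print(robot.hand_in())"
```

```text
the job is handed in; nothing more can be done
None
```

The job is done and handed in: the three bits are in the tray, the scraper is upright on the mat, the pack is flush in the bay and the lock is fully shut, with about 46 s of the 72 s used.

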